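Set and close the label press to warm its pad

TASK

Get the label press ready for the first labels: set its heat pointer to the yellow dot, and close the empty press to warm its pad - push the head round over the pad as far as it goes, and only then push the clamp lever all the way down. All of it is pushed with a fingertip; do not pick anything up, leave the small things round the press where they are, and finish clear of the press.

Things in the scene. Friction and masses are not known exactly. Their poses are not given: they have to be found in the camera images.
- press: Small grey swing-away press for heat-seal labels, fixed to the board. Origin: centre of the underside of its foot, on the board (z = 0). Local x runs from its front (which roughly faces the robot) to its back, y to its left, z up. Foot 230 x 110 x 26 mm. Right of it a cream control box 125 x 115 mm, 60 mm high, centred at local (-25, -175) mm; the heat pointer turns on its flat top.
- head_swing (a joint): angle of the head about the column, rad: 0 = home on its stop, squarely over the pad; positive = swung out to the press's left (+y), up to 1.35. From the column the arm points along local (-cos q, sin q) of the press. Stays where it is left, by friction of 0.35 N m (about 2 N at the lever's grip). Starts between 0.6 and 1.15.
- clamp_lever (a joint): angle of the cam clamp lever, rad: 0 = raised, pointing away from the column, 0.80 rad above level; 0.85 = fully down on its stop, 0.05 rad below level. Pushing it down lowers the hot plate 27.5 mm onto the pad. Friction 0.5 N m (3 to 6 N at the grip); stays where it is left. Starts between 0 and 0.1.
- lever_grip (a point): point on the centre line of the clamp lever's black grip, 130 mm from the lever's pivot, 34 mm from its rounded end; about 299 mm above the board while raised. The pivot is level, square to the head's arm, 115 mm from the column axis and 205 mm above the board. Thin steel rod, then from 88 mm out to the end at 164 mm the grip, 20 to 23 mm thick.
- heat_pointer (a joint): angle of the heat pointer, rad: 0 = pointing exactly at the yellow dot (local +x of the press, away from its front); grows clockwise seen from above; stops at -1.6 and 1.6. Blue dot at -0.9, red dot at 0.9, white off bar at -1.5. Stays where it is left, by friction of 0.05 N m (about 1.5 N near the tip). Starts between -1.55 and -0.75.
- pointer_tip (a point): top of the outer end of the heat pointer, 40 mm from its turning axis. An off-white bar knob with a red line on top: bar 10 mm wide, its upright sides from 64 to 83 mm above the board; its axis is vertical, at local (-25, -175) mm of the press, with a round hub 24 mm thick; the bar's blunt tail ends 10 mm behind the axis.
- yellow_dot (a point): centre of the yellow dot, 10 mm across, on the dark round dial on the control box's top, 46 mm from the pointer's axis, 62 mm above the board.
- pad_centre (a point): centre of the top of the dark red lower pad, 110 x 110 mm, at local (-30, 0) mm of the press, 72 mm above the board.
- plate_centre (a point): centre of the underside of the hot plate, which hangs from the head 115 mm from the column axis; 28.5 mm above the pad's level while open, 1 mm when clamped.
- thread_box: small brown cardboard box of thread with a white label on top, 45 x 70 x 33 mm, loose, in front of the press; origin at the centre of its underside. Bystander.
- marker_pen: black laundry marker pen with a red end, 18 mm thick, 125 mm long along its y axis, lying loose; origin below its middle, on the board. Bystander.
- thread_reel: reel of white sewing thread, 35 mm across, 46 mm high, standing loose; origin at the centre of its underside. Bystander.
- scissors: scissors with blue handles, 87 x 199 x 9 mm, lying loose; origin at the centre of the underside. Bystander.
- column_axis (a point): point on the upright column's axis (column 36 mm thick), local (85, 0) mm of the press, 146 mm above the board; the head swings about this vertical axis. Head: grey arm 40 mm wide, top 181 mm above the board, collar on the column to 196 mm, lever clevis to 218 mm; below the arm hangs a 118 mm square hot plate with cream cover, 100 to 135 mm above the board while open.

How it is judged:
By the outcome, as a careful person would: the job done as asked, in the order asked, and still so for the second after the job is handed in, with the robot touching nothing.
It also fails if it takes over 72 s, if anything falls off the work surface, if the arm or the gripper's body presses on something with over 40 N, if the wrist force passes 120 N, or if a joint passes its speed limit or range.

ROBOT

A 6-joint arm with a two-finger parallel gripper is mounted at the origin on a cart in front of the work surface, level with it; the furniture and walls round the work are solid. World frame = base frame: x ahead of the robot, y to its left, z up, the work surface at z = 0. Lengths are in m, angles in rad, forces in N, time in s.
With the tool pointing down it reaches from about 0.3 to 0.825 m from the base axis. Payload 5.4 kg.
Tool frame: the origin (TCP) lies midway between the tips of the shut fingers; the grasp point (between the pads) lies 19 mm behind it; x points along the fingers, y is the direction in which the jaws open and shut, and the axes are right-handed (so a half turn about x gives the same grasp; the last joint's range is limited). The gripper opens to 92 mm and grips with 3 to 60 N. Pads are 20 mm wide; open, the fingers measure 128 mm over their backs; the gripper's body (75 mm by 189 mm) begins 69 mm behind the grasp point.
Start: joints at [0.989, 0.158, 1.597, -0, 1.386, -0.21], TCP at [0.209, 0.536, 0.215] pointing down, gripper open.
Joint ranges: [-2.91, 2.91], [-0.94, 2.29], [0.18, 2.7], [-1.29, 4.43], [0.17, 2.64], [-3, 3]. Speed limits (rad/s): [2.57, 2.57, 3.14, 3.14, 3.14, 3.14].

INTERFACE

Orientations are given as a 3x3 rotation matrix whose columns are the frame's x, y, z axes.
In Python, from bench import arm gives the robot as it stands. The module is installed in compiled form; this text tells all that it offers.
- The arm moves only by the tool move_arm, never from a script. Its arguments are lists of equal length, an entry for each row: "linear": the shift along the tool's x, y, z in mm, a list of three; "delta_rot": the turn, a rotation vector about the tool's x, y, z in degrees, a list of three. A call has 1 to 8 rows; each row shifts and turns the commanded pose from where the row before left it, along the tool's axes as they then stand; what a row does not reach is not made up. A row lasts 1/8 s, in which the tool goes at most 62.5 mm and 10.7 degrees, less where a joint would pass 70% of its speed; a pose out of reach is approached as far as the arm can. A call is refused whole if a number of a shift passes 62.5 or a number of a turn 10.7, either way. A call with a gripper value outside its range is refused whole. "gripper" is the finger opening in mm, from 0 to 91.9, set as the call begins (left out, the last holds). The fingers move at their own pace and stop on an object; "grip_force" is the grip in N (left out, the last holds). Time passes only in rows, so rows that do not move let the fingers close. It gives the time, the measured TCP pose, the force and the opening at its end, in the units of the state.
- arm.get_obs(): the state, without advancing time (a new reading comes with each control period).
- arm.read_camera(name): name is "scene" or "top" or "wrist"; returns the picture (400x640x3 uint8, blue, green, red); there is no depth.
- arm.get_calibration(name): a dict with "mtx" (3x3 intrinsics, pixels), "k1" (the pictures are not rectified: a ray, as slopes to the right and down, at radius r is drawn at 1 + k1 r^2 times it, then the intrinsics apply), "origin" and "rotation" of the camera in the world. Camera axes: x right, y up, looking along -z (the intrinsics and any distortion apply to the point x, -y, -z); pixel columns grow to the right and rows downward; lengths in m; the calibration is good to about 2 mm. A picture is of the moment at which its call begins: read the wrist's pose just before it. get_calibration takes no time and is no camera call; for the wrist camera it gives the pose at the moment of the call.
- arm.close_job(): hands the job in, once; it reports no verdict.
The state is a dict: "t": time; "q": joint angles; "joint_vel": joint speeds; "joint_torque": joint torques, N m; "tcp_pos": TCP position; "tool_rot": TCP orientation; "contact_force": force on the tool from outside, world axes, zero at the start; "wrist_torque": the same for the moment, N m; "gripper_width": finger opening in m.
Only numpy, scipy, OpenCV 4.12 (cv2) and the standard library are available. Lean on these libraries where they do the work, as an engineer would, in place of code of your own. Each camera call takes 0.05 s, during which the arm holds its last target.

## Working session

There is one attempt and no reset: what is moved stays moved. The work goes in short steps, Python scripts to look and compute and a tool call to move; the robot and the scene stay as the last step left them, time stands still between calls to the robot, and variables do not carry over. Pictures are saved under pics/ and viewed, and the job is handed in when it is done.

Besides the shell and the picture viewer there is one more tool, called after ">>>" as name(argument=value, ...) on one line, values as JSON. move_arm: Moves the arm, as the interface text tells. Its arguments: {"type":"object","properties":{"linear":{"type":"array"},"delta_rot":{"type":"array"},"gripper":{"type":"number"},"grip_force":{"type":"number"}},"required":["linear","delta_rot"]}

```bash
mkdir -p pics
python3 - <<'E'
from bench import arm
import cv2, numpy as np
o=arm.get_obs()
for k in ['t','tcp_pos','tool_rot','contact_force','gripper_width']: print(k,np.round(o[k],4).tolist())
for n in ['scene','top','wrist']:
    c=arm.get_calibration(n); print(n,{k:np.round(v,4).tolist() for k,v in c.items()})
    cv2.imwrite(f'pics/a_{n}.png',arm.read_camera(n))
E
```

```text
t 0.0
tcp_pos [0.2086, 0.5352, 0.2136]
tool_rot [[-0.001, 0.3633, 0.9317], [-0.0015, 0.9317, -0.3633], [-1.0, -0.0018, -0.0004]]
contact_force [-0.1886, -0.4942, -0.3541]
gripper_width 0.0919
scene {'mtx': [[368.1995, 0.0, 318.021], [0.0, 368.1995, 198.792], [0.0, 0.0, 1.0]], 'k1': -0.0391, 'origin': [-0.0213, -0.2866, 0.6628], 'rotation': [[0.6328, 0.4328, -0.6421], [-0.7743, 0.3472, -0.529], [-0.006, 0.8319, 0.5548]]}
top {'mtx': [[393.0771, 0.0, 329.9577], [0.0, 393.0771, 192.7596], [0.0, 0.0, 1.0]], 'k1': -0.0802, 'origin': [0.3078, 0.1667, 1.2599], 'rotation': [[0.0052, 0.9827, -0.1852], [-0.9997, 0.0097, 0.0232], [0.0246, 0.1851, 0.9824]]}
wrist {'mtx': [[345.4219, 0.0, 314.1451], [0.0, 345.4219, 198.289], [0.0, 0.0, 1.0]], 'k1': 0.0195, 'origin': [0.1436, 0.5612, 0.3826], 'rotation': [[0.3627, -0.9022, -0.2333], [0.9319, 0.3506, 0.0929], [-0.002, -0.2511, 0.968]]}
```

View pics/a_scene.png

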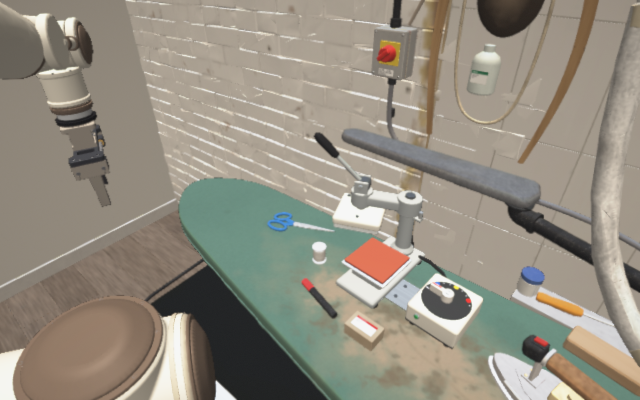

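View pics/a_top.png

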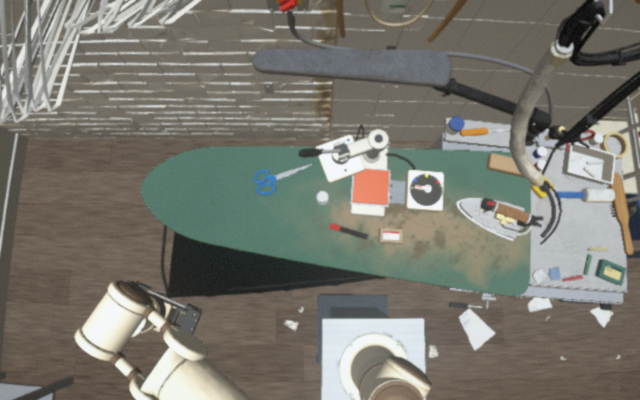

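View pics/a_wrist.png

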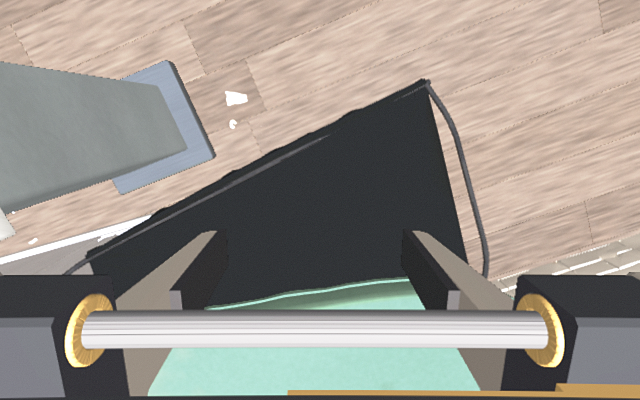

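The scene and top views show the press with its head swung out to the left, the control box to the right, and a grey sleeve arm hanging behind it. I'll crop in and measure.

```bash
cat > h.py <<'E'
import numpy as np, cv2
from bench import arm
def ray(c,uv):
    m=c['mtx']; p=np.array([[(uv[0]-m[0,2])/m[0,0],(uv[1]-m[1,2])/m[1,1]]])
    d=p[0].copy(); 
    for _ in range(20): d=p[0]/(1+c['k1']*(d@d))
    v=np.array(c['rotation'])@np.array([d[0],-d[1],-1.]); return np.array(c['origin']),v/np.linalg.norm(v)
def onz(c,uv,z):
    o,d=ray(c,uv); return o+d*(z-o[2])/d[2]
def proj(c,P):
    q=np.array(c['rotation']).T@(np.array(P)-c['origin']); s=np.array([q[0],-q[1]])/-q[2]
    s=s*(1+c['k1']*(s@s)); return s*[c['mtx'][0,0],c['mtx'][1,1]]+[c['mtx'][0,2],c['mtx'][1,2]]
def tri(c1,u1,c2,u2):
    o1,d1=ray(c1,u1);o2,d2=ray(c2,u2)
    A=np.stack([d1,-d2],1); s=np.linalg.lstsq(A,o2-o1,rcond=None)[0]
    a,b=o1+s[0]*d1,o2+s[1]*d2; return (a+b)/2,np.linalg.norm(a-b)
def cal(n): 
    c=arm.get_calibration(n); return {k:(np.array(v) if k!='k1' else v) for k,v in c.items()}
E
python3 - <<'E'
import cv2
t=cv2.imread('pics/a_top.png');s=cv2.imread('pics/a_scene.png')
cv2.imwrite('pics/b_top.png',cv2.resize(t[120:250,290:450],None,fx=4.6,fy=4.6,interpolation=cv2.INTER_CUBIC))
cv2.imwrite('pics/b_scene.png',cv2.resize(s[120:350,300:500],None,fx=2.6,fy=2.6,interpolation=cv2.INTER_CUBIC) if 0 else cv2.resize(s[125:350,300:500],None,fx=2.6,fy=2.6,interpolation=cv2.INTER_CUBIC))
E
```

```text
(no output)
```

View pics/b_top.png

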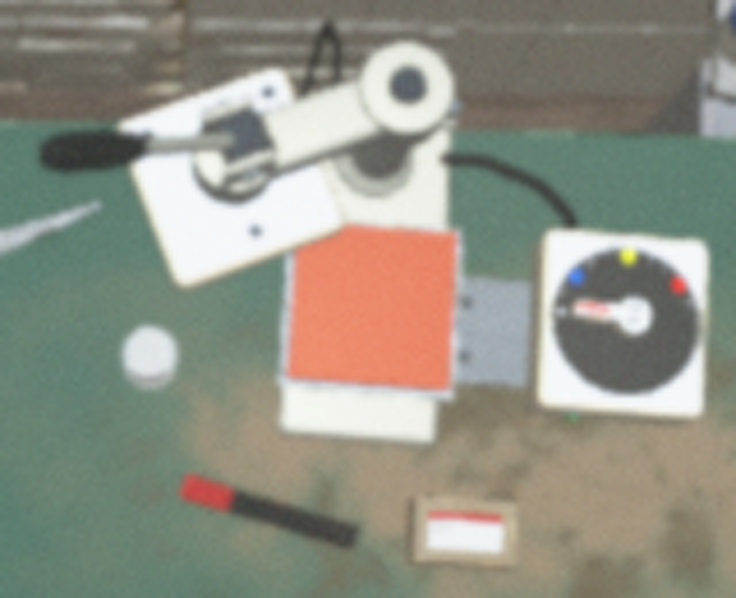

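View pics/b_scene.png

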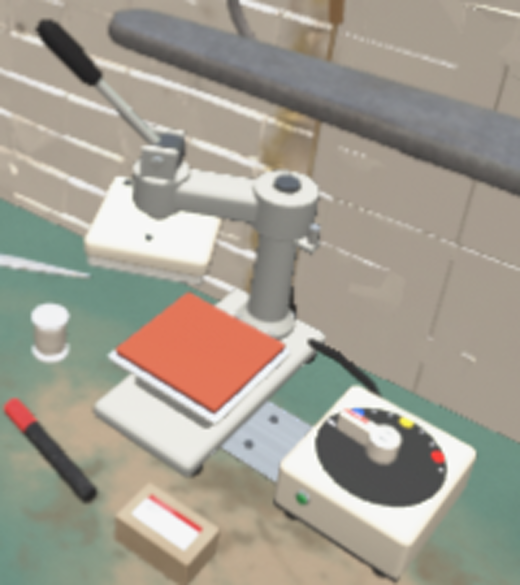

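The crops are clear: the pad is at top px (372,188), the hub at (428,188), the pointer lies toward the white off bar, and the lever grip is near (312,153). Next, the measurements.

Run:
```python
from h import *
out={}
for n in ['top','scene']:
    im=cv2.imread(f'pics/a_{n}.png');c=cal(n);hsv=cv2.cvtColor(im,cv2.COLOR_BGR2HSV)
    def blobs(lo,hi,box,amin=4):
        m=cv2.inRange(hsv,np.array(lo),np.array(hi)); k=np.zeros_like(m); x0,y0,x1,y1=box;k[y0:y1,x0:x1]=255
        nn,l,st,ce=cv2.connectedComponentsWithStats(m&k)
        return [(ce[i].round(2).tolist(),int(st[i,4])) for i in range(1,nn) if st[i,4]>=amin]
    bx=(406,170,445,212) if n=='top' else (410,270,480,325)
    bp=(340,160,395,220) if n=='top' else (335,230,420,290)
    for nm,lo,hi,b in [('yel',(20,120,120),(35,255,255),bx),('blue',(100,120,80),(125,255,255),bx),('red',(0,150,120),(8,255,255),bx),('pad',(0,120,120),(12,255,255),bp)]:
        r=blobs(lo,hi,b); print(n,nm,[(p,a,np.round(onz(c,p,.072 if nm=='pad' else .062)*1000,1)[:2].tolist()) for p,a in r])
    m=cv2.inRange(hsv,np.array((0,120,120)),np.array((12,255,255)))
    k=np.zeros_like(m);k[bp[1]:bp[3],bp[0]:bp[2]]=255
    ct=max(cv2.findContours(m&k,0,1)[0],key=cv2.contourArea); ap=cv2.approxPolyDP(ct,6,True)[:,0]
    W=[onz(c,p.astype(float),.072)[:2]*1000 for p in ap]; print('pad corners',ap.tolist(),np.round(W,1).tolist())
ct,cs=cal('top'),cal('scene')
f=lambda u,v:(u/4.6+290-.4,v/4.6+120-.4)
g=lambda u,v:(u/2.6+300-.3,v/2.6+125-.3)
for nm,a,b in [('hub',f(634,316),g(382,441)),('coltop',f(408,85),g(287,184)),('griptip',f(45,153),g(42,28)),('gripbase',f(145,149),g(97,80)),('tipsleeve',(257,62),(345,132)),('sleeve right',(446,68),(535,190)),('reel',f(150,350),g(50,315)),('ptr',f(575,308),g(345,418))]:
    p,e=tri(ct,a,cs,b); print(nm,np.round(p*1000,1),round(e*1000,1))
print('hub z83',onz(ct,f(634,316),.083),onz(cs,g(382,441),.083))
print('ptrtip',onz(ct,f(575,308),.083))
```

```text
top yel [([426.0, 175.71], 7, [591.5, -165.2])]
top blue [([415.0, 179.71], 7, [578.1, -129.4])]
top red [([436.5, 181.5], 4, [573.1, -198.1])]
top pad [([370.94, 186.53], 1045, [552.6, 11.8])]
pad corners [[355, 175], [354, 201], [386, 203], [387, 171]] [[588.7, 61.0], [506.7, 64.6], [501.4, -34.1], [602.7, -39.4]]
scene yel [([455.71, 287.43], 14, [592.7, -165.6])]
scene blue [([438.0, 282.5], 4, [582.3, -129.3])]
scene red [([467.76, 300.29], 17, [573.9, -199.5])]
scene pad [([376.74, 259.59], 1510, [550.9, 9.7])]
pad corners [[371, 238], [345, 259], [383, 282], [408, 257]] [[608.7, 62.2], [506.5, 68.3], [499.3, -38.1], [604.2, -42.8]]
hub [ 546.9 -162.4   78.5] 2.4
coltop [669.8   3.9 191.4] 0.3
griptip [587.9 221.  310.8] 0.9
gripbase [601.9 167.5 270.7] 1.6
tipsleeve [913.9 364.9 170.6] 1.6
sleeve right [ 906.3 -216.   176. ] 7.9
reel [526.6 162.5  47.3] 0.6
ptr [ 554.4 -125.6   73.3] 2.3
hub z83 [ 0.54666528 -0.16219637  0.083     ] [ 0.54150141 -0.16250529  0.083     ]
ptrtip [ 0.5517146  -0.12222162  0.083     ]
```

Run:
```python
from h import *
L=np.array([[85,0],[-30,0],[21,-175],[3.6,-139],[3.6,-211],[-25,-175]],float)
W=np.array([[670,4],[551.5,11],[592.1,-165.4],[580,-129.3],[573.5,-198.8],[546,-162.4]])
w=np.array([1,2,1,1,1,1.])[:,None]
lc=(L*w).sum(0)/w.sum();wc=(W*w).sum(0)/w.sum()
H=((L-lc)*w).T@(W-wc);U,S,V=np.linalg.svd(H);R=(U@V).T
t=wc-R@lc;yaw=np.arctan2(R[1,0],R[0,0]);print('t',t,'yaw',yaw)
print(np.round(L@R.T+t-W,1))
np.save('press.npy',[*t,yaw])
def w2l(p): return R.T@(np.array(p)-t)
for p in [[587.9,221],[601.9,167.5]]:
    d=w2l(p)-[85,0]; print('q',np.arctan2(d[1],-d[0]),np.hypot(*d))
d=w2l([552,-122.5])-[-25,-175];print('ptr',-np.arctan2(d[1],d[0]),np.hypot(*d))
print('axis',R@[-25,-175]+t,'col',R@[85,0]+t)
```

```text
t [582.86834858  10.07096943] yaw -0.062359875502803315
[[-2.3  0.8]
 [ 1.4  0.9]
 [ 0.8 -0.5]
 [-2.2  0.4]
 [-0.2 -1.9]
 [ 1.  -0.6]]
q 1.1548726284621789 230.48276017860667
q 1.1241603714988229 175.52738612621266
ptr -1.5106818421466208 40.836780748435324
axis [ 547.01103565 -163.03088818] col [667.70313009   4.7738148 ]
```

>>> move_arm(linear=[[0,-42.4,44],[0,-42.4,44],[0,-42.4,44],[0,-42.4,44],[0,-42.4,44],[0,-42.4,44],[0,-42.4,44],[0,-42.4,44]], delta_rot=[[0,0,0],[0,0,0],[0,0,0],[0,0,0],[0,0,0],[0,0,0],[0,0,0],[0,0,0]], gripper=0)

```text
t: 1.15
tcp_pos: [0.414, 0.0899, 0.2146]
tool_rot: [[0.001, 0.363, 0.932], [0.0, 0.932, -0.363], [-1.0, 0.0, 0.001]]
contact_force: [1.5, 0.8, 0.5]
gripper_width: 0.0143
```

>>> move_arm(linear=[[0,-42.4,44],[0,-42.4,44],[0,-42.4,44],[0,-42.4,44]], delta_rot=[[0,0,0],[0,0,0],[0,0,0],[0,0,0]])

```text
t: 1.65
tcp_pos: [0.5164, -0.1321, 0.2144]
tool_rot: [[0.0, 0.364, 0.931], [0.0, 0.931, -0.364], [-1.0, 0.0, -0.0]]
contact_force: [0.7, 1.4, 0.4]
gripper_width: 0.0008
```

>>> move_arm(linear=[[0,0,0],[0,0,0],[0,0,0],[0,0,0],[0,0,0],[0,0,0],[0,0,0],[0,0,0]], delta_rot=[[9.5,0,0],[9.5,0,0],[9.5,0,0],[9.5,0,0],[9.5,0,0],[9.5,0,0],[9.5,0,0],[9.8,0,0]])

```text
t: 2.65
tcp_pos: [0.5157, -0.1301, 0.2142]
tool_rot: [[-0.001, 0.99, -0.138], [0.0, -0.138, -0.99], [-1.0, -0.001, -0.0]]
contact_force: [0.1, -0.1, -0.4]
gripper_width: 0.0002
```

```bash
cat > st.py <<'E'
from h import *
import sys
def st():
    o=arm.get_obs(); R=np.array(o['tool_rot'])
    print('t',round(float(o['t']),2),'tcp',np.round(np.array(o['tcp_pos'])*1000,1),'yaw_z deg',round(np.degrees(np.arctan2(R[1,2],R[0,2])),2),'xdown',np.round(R[:,0],3),'F',np.round(o['contact_force'],2),'w',round(float(o['gripper_width'])*1000,1),'q',np.round(o['q'],2))
st()
for a in sys.argv[1:]:
    n,f=a.split(':'); c=cal(n); im=arm.read_camera(n); cv2.imwrite(f'pics/{f}.png',im); np.save(f'pics/{f}.npy',c,allow_pickle=True)
E
python3 st.py wrist:c1 top:c1t
```

```text
t 2.65 tcp [ 515.7 -130.1  214.2] yaw_z deg -97.92 xdown [-0.001  0.    -1.   ] F [ 0.13 -0.14 -0.41] w 0.2 q [-0.47  0.05  1.72 -0.    1.38 -0.34]
```

View pics/c1.png

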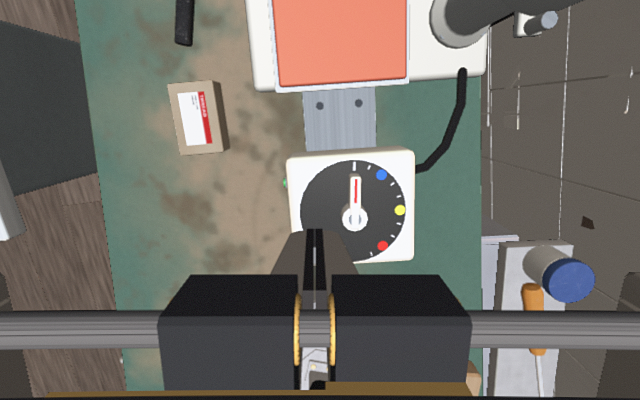

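The wrist view shows the dial at px (354,210): pointer up toward (355,178), yellow (400,210), blue (381,175), red (382,246). The fingertips taper, so I'll zoom in and measure.

```bash
cat > dial.py <<'E'
from h import *
import sys
f=sys.argv[1]
im=cv2.imread(f'pics/{f}.png');c=np.load(f'pics/{f}.npy',allow_pickle=True).item()
hsv=cv2.cvtColor(im,cv2.COLOR_BGR2HSV)
hub=proj(c,[.547,-.163,.083]); x0,y0=(hub-75).astype(int);x0=max(x0,0);y0=max(y0,0)
k=np.zeros(im.shape[:2],np.uint8);k[y0:y0+150,x0:x0+150]=255
D={}
for nm,lo,hi,z in [('yel',(20,120,120),(35,255,255),.062),('blue',(100,120,80),(125,255,255),.062),('red',(0,130,100),(8,255,255),.062)]:
    m=cv2.inRange(hsv,np.array(lo),np.array(hi))&k
    if nm=='red': m|=cv2.inRange(hsv,np.array((172,130,100)),np.array((180,255,255)))&k
    n,l,st,ce=cv2.connectedComponentsWithStats(m)
    for i in range(1,n):
        if st[i,4]<12: continue
        zz=.083 if nm=='red' and max(st[i,2:4])/min(st[i,2:4])>2 else z
        P=onz(c,ce[i],zz)*1000; print(nm,ce[i].round(1),st[i].tolist(),P.round(1))
        if nm=='red':
            ys,xs=np.nonzero(l==i); W=np.array([onz(c,(x,y),.083)[:2]*1000 for x,y in zip(xs,ys)])
            d=np.linalg.svd(W-W.mean(0))[2][0]; print('   line yaw(if z83) deg',np.degrees(np.arctan2(d[1],d[0])).round(2),'ends',W[np.argmin(W@d)].round(1),W[np.argmax(W@d)].round(1))
g=im[max(y0,0):y0+150,x0:x0+150]; cv2.imwrite(f'pics/{f}_z.png',cv2.resize(g,None,fx=4,fy=4,interpolation=cv2.INTER_CUBIC))
E
python3 dial.py c1
```

```text
yel [399.6 209.6] [395, 205, 10, 10, 86] [ 594.7 -165.3   62. ]
blue [381.  174.3] [376, 169, 11, 11, 98] [ 580.  -128.3   62. ]
red [355.5 189.9] [355, 179, 2, 24, 43] [ 552.7 -134.8   83. ]
   line yaw(if z83) deg -96.93 ends [ 554.2 -125. ] [ 551.1 -145.8]
red [382.1 245.1] [377, 241, 11, 10, 81] [ 574.7 -199.7   62. ]
   line yaw(if z83) deg 32.37 ends [ 567.5 -192.9] [ 576.2 -189.1]
```

View pics/c1_z.png

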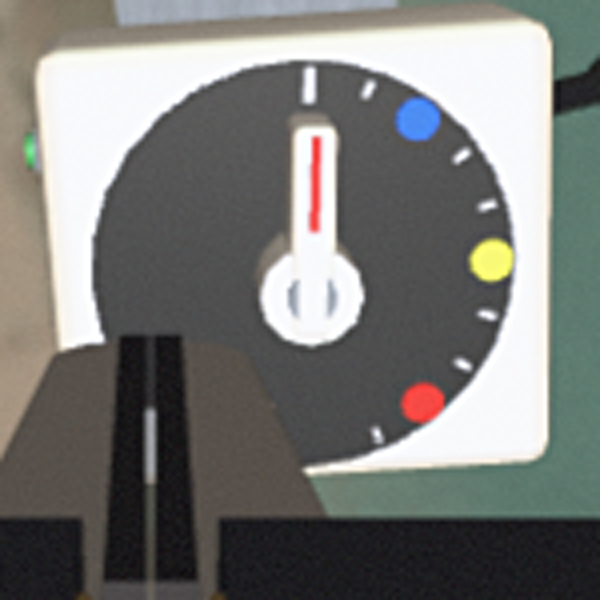

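>>> move_arm(linear=[[40,0,0],[40,0,0],[40,0,0],[20,0,0],[6,0,0],[0,0,0]], delta_rot=[[0,0,0],[0,0,0],[0,0,0],[0,0,0],[0,0,0],[0,0,0]])

```text
t: 3.5
tcp_pos: [0.5162, -0.1302, 0.0689]
tool_rot: [[0.0, 0.991, -0.131], [-0.0, -0.131, -0.991], [-1.0, 0.0, 0.0]]
contact_force: [1.3, 0.4, -0.4]
gripper_width: 0.0001
```

>>> move_arm(linear=[[0,5,0],[0,5,0],[0,2,0],[0,0,0]], delta_rot=[[0,0,0],[0,0,0],[0,0,0],[0,0,0]])

```text
t: 4.0
tcp_pos: [0.5281, -0.1318, 0.0688]
tool_rot: [[0.0, 0.991, -0.132], [-0.0, -0.132, -0.991], [-1.0, 0.0, 0.0]]
contact_force: [0.5, 0.1, 0.1]
gripper_width: 0.0006
```

```bash
python3 st.py wrist:c2; python3 dial.py c2
```

```text
t 4.0 tcp [ 528.1 -131.8   68.8] yaw_z deg -97.59 xdown [ 0. -0. -1.] F [0.46 0.12 0.05] w 0.6 q [-0.47  0.24  1.81 -0.    1.09 -0.33]
yel [295.8 327.9] [295, 325, 3, 8, 13] [ 511.2 -182.8   62. ]
yel [332.5 342.8] [331, 324, 5, 37, 76] [ 531.1 -195.5   62. ]
yel [295.8 348.1] [294, 334, 4, 27, 52] [ 509.2 -196.2   62. ]
red [364.  256.7] [362, 239, 5, 36, 160] [ 552.7 -133.8   83. ]
   line yaw(if z83) deg -97.23 ends [ 553.1 -124.7] [ 552.3 -143. ]
```

View pics/c2_z.png

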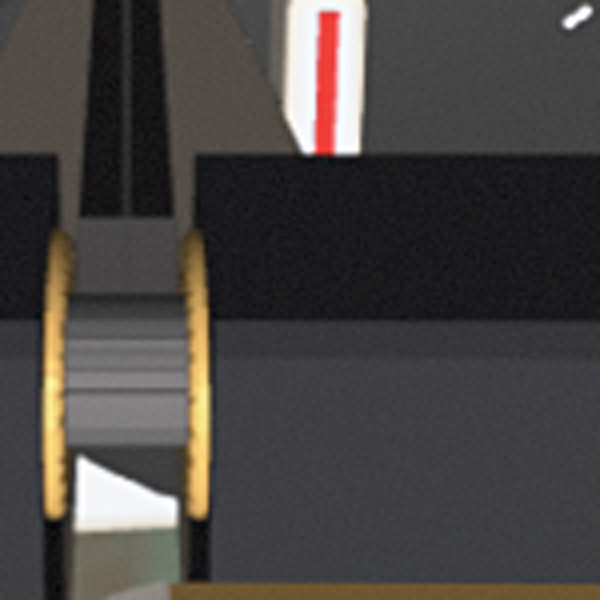

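Run:
```python
import cv2
im=cv2.imread('pics/c2.png')[120:320,230:450]; cv2.imwrite('pics/c2_y.png',cv2.resize(im,None,fx=3,fy=3,interpolation=cv2.INTER_CUBIC))
```

```text
(no output)
```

View pics/c2_y.png

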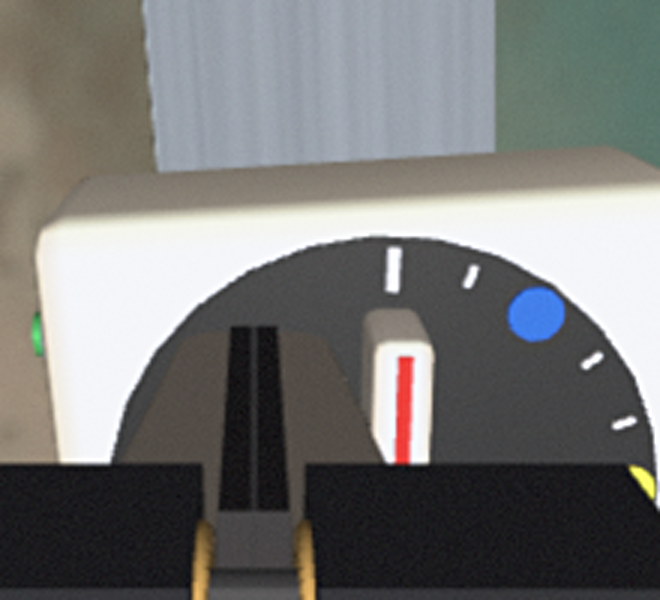

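>>> move_arm(linear=[[0,3,0],[0,2,0],[0,1,0],[0,0,0]], delta_rot=[[0,0,0],[0,0,0],[0,0,0],[0,0,0]])

```text
t: 4.55
tcp_pos: [0.5336, -0.1325, 0.0686]
tool_rot: [[-0.001, 0.991, -0.132], [0.0, -0.132, -0.991], [-1.0, -0.001, -0.0]]
contact_force: [-1.4, 0.2, 1.5]
gripper_width: 0.0004
```

>>> move_arm(linear=[[0,1,0],[0,1,0],[0,0,0]], delta_rot=[[0,0,0],[0,0,0],[0,0,0]])

```text
t: 4.92
tcp_pos: [0.5356, -0.1325, 0.0685]
tool_rot: [[-0.001, 0.991, -0.132], [0.001, -0.132, -0.991], [-1.0, -0.001, -0.0]]
contact_force: [-1.9, 1.0, 2.1]
gripper_width: 0.0007
```

```bash
python3 st.py wrist:c3; python3 dial.py c3
python3 - <<'E'
import cv2
im=cv2.imread('pics/c3.png')[120:320,230:450]; cv2.imwrite('pics/c3_y.png',cv2.resize(im,None,fx=3,fy=3,interpolation=cv2.INTER_CUBIC))
E
```

```text
t 4.92 tcp [ 535.6 -132.5   68.5] yaw_z deg -97.6 xdown [-0.001  0.001 -1.   ] F [-1.88  0.98  2.08] w 0.7 q [-0.46  0.26  1.79  0.    1.1  -0.33]
yel [332.5 342.1] [331, 321, 4, 41, 75] [ 538.6 -195.4   62. ]
yel [295.7 326.9] [294, 323, 4, 8, 15] [ 518.7 -182.6   62. ]
yel [296.  347.8] [294, 332, 5, 29, 56] [ 516.8 -196.4   62. ]
red [354.7 251.7] [352, 240, 7, 27, 110] [ 555.9 -131.2   83. ]
   line yaw(if z83) deg -101.21 ends [ 558.1 -125.5] [ 555.3 -138.7]
```

View pics/c3_y.png

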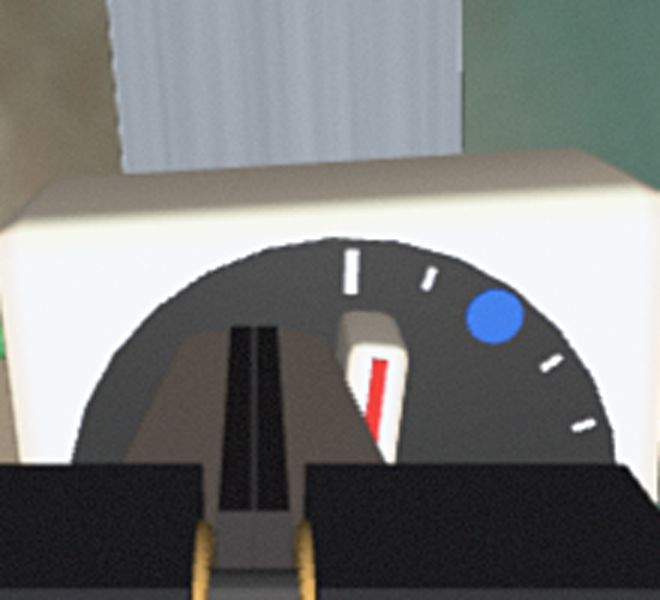

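>>> move_arm(linear=[[0,4.7,-2.6],[0,4.7,-2.6],[0,4.7,-2.6],[0,4.7,-2.6],[0,4.7,-2.6],[0,4.7,-2.6],[0,4.7,-2.6],[0,0,0]], delta_rot=[[9.5,0,0],[9.5,0,0],[9.5,0,0],[9.5,0,0],[9.5,0,0],[9.5,0,0],[9.5,0,0],[0,0,0]])

```text
t: 5.98
tcp_pos: [0.5713, -0.1373, 0.0683]
tool_rot: [[0.0, 0.276, -0.961], [0.0, -0.961, -0.276], [-1.0, -0.0, -0.0]]
contact_force: [-1.1, 0.5, -0.3]
gripper_width: 0.0006
```

```bash
python3 st.py wrist:c4 scene:c4s; python3 dial.py c4
python3 - <<'E'
import cv2
im=cv2.imread('pics/c4.png')[80:280,230:450]; cv2.imwrite('pics/c4_y.png',cv2.resize(im,None,fx=3,fy=3,interpolation=cv2.INTER_CUBIC))
E
```

```text
t 5.97 tcp [ 571.3 -137.3   68.3] yaw_z deg -164.01 xdown [ 0.  0. -1.] F [-1.14  0.54 -0.31] w 0.6 q [-0.44  0.34  1.68  0.    1.12  0.85]
yel [332.2 330.1] [331, 326, 4, 10, 16] [ 522.7 -162.2   62. ]
yel [295.4 345.1] [294, 329, 3, 32, 57] [ 507.2 -144.4   62. ]
yel [332.5 350.3] [331, 337, 5, 26, 52] [ 509.8 -166.3   62. ]
red [354.  252.9] [351, 241, 7, 26, 103] [ 580.1 -154.7   83. ]
   line yaw(if z83) deg -164.75 ends [ 585.9 -152.9] [ 573.6 -156.8]
red [420.2 266.4] [416, 258, 8, 17, 102] [ 582.3 -187.6   83. ]
   line yaw(if z83) deg -158.91 ends [ 586.8 -187.4] [ 578.9 -190.4]
```

View pics/c4_y.png

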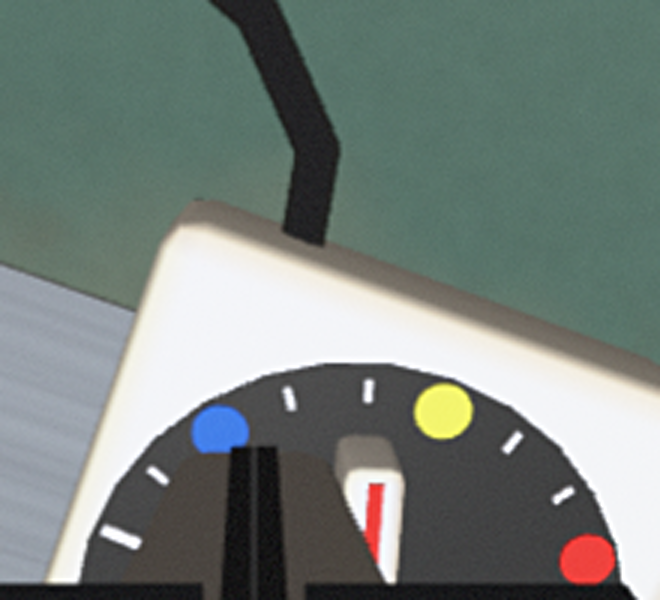

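>>> move_arm(linear=[[0,4.2,-2.6],[0,3.8,-2.4],[0,0,0]], delta_rot=[[10,0,0],[10,0,0],[0,0,0]])

```text
t: 6.45
tcp_pos: [0.5779, -0.1443, 0.0688]
tool_rot: [[0.001, -0.068, -0.998], [-0.0, -0.998, 0.068], [-1.0, 0.0, -0.001]]
contact_force: [0.5, 0.6, -0.2]
gripper_width: 0.0007
```

```bash
python3 st.py wrist:c5; python3 dial.py c5
python3 - <<'E'
import cv2
im=cv2.imread('pics/c5.png')[80:280,230:450]; cv2.imwrite('pics/c5_y.png',cv2.resize(im,None,fx=3,fy=3,interpolation=cv2.INTER_CUBIC))
E
```

```text
t 6.45 tcp [ 577.9 -144.3   68.8] yaw_z deg 176.1 xdown [ 0.001 -0.    -1.   ] F [ 0.49  0.55 -0.17] w 0.7 q [-0.45  0.36  1.66  0.    1.12  1.19]
yel [332.3 346.2] [330, 326, 6, 37, 77] [ 512.8 -150.6   62. ]
yel [295.4 345.5] [294, 329, 4, 34, 65] [ 514.7 -128.9   62. ]
blue [282.6 242.1] [280, 238, 8, 11, 63] [ 579.8 -127.2   62. ]
red [416.9 243.1] [408, 238, 19, 13, 204] [ 574.3 -199.9   62. ]
   line yaw(if z83) deg -95.28 ends [ 585.6 -189.5] [ 583.  -198.1]
red [353.5 252.4] [351, 240, 5, 28, 104] [ 580.4 -163.4   83. ]
   line yaw(if z83) deg 178.6 ends [ 586.8 -162.9] [ 572.7 -163.8]
```

View pics/c5_y.png

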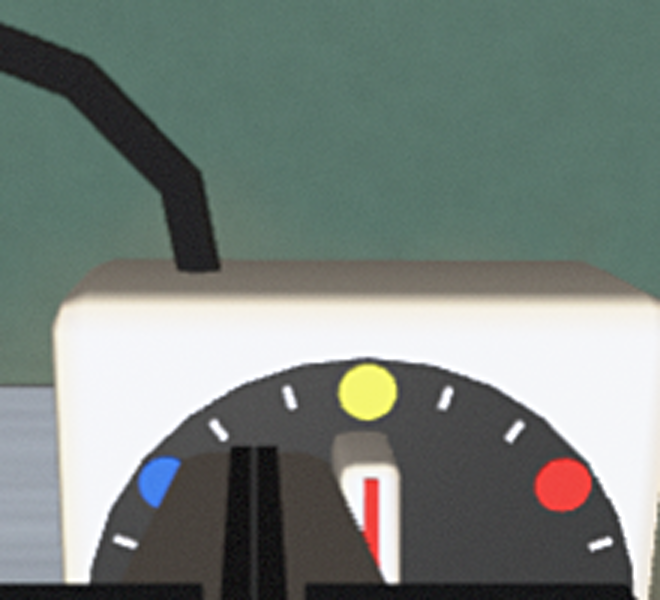

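>>> move_arm(linear=[[0,-6,0],[0,-12,0],[-50,0,0],[-60,0,0],[-20,0,0],[0,0,0]], delta_rot=[[0,0,0],[0,0,0],[0,0,0],[0,0,0],[0,0,0],[0,0,0]])

```text
t: 7.25
tcp_pos: [0.5801, -0.1259, 0.2008]
tool_rot: [[0.004, -0.07, -0.998], [-0.002, -0.998, 0.07], [-1.0, 0.001, -0.004]]
contact_force: [-0.4, -0.4, -0.4]
gripper_width: 0.0005
```

```bash
python3 st.py wrist:c6; python3 dial.py c6
```

```text
t 7.25 tcp [ 580.1 -125.9  200.8] yaw_z deg 175.98 xdown [ 0.004 -0.002 -1.   ] F [-0.4  -0.37 -0.4 ] w 0.5 q [-0.42  0.21  1.56  0.    1.36  1.22]
yel [356.8 170.1] [351, 165, 12, 11, 103] [ 595.2 -165.7   62. ]
blue [316.9 188.8] [311, 184, 12, 11, 100] [ 580.5 -128.7   62. ]
red [357.5 196.3] [357, 185, 2, 24, 47] [ 576.3 -163.    83. ]
   line yaw(if z83) deg 177.96 ends [ 586.1 -163. ] [ 565.8 -163. ]
red [395.4 189. ] [390, 184, 12, 11, 105] [ 575.3 -200.2   62. ]
   line yaw(if z83) deg -132.06 ends [ 583.2 -191.7] [ 577.5 -199.3]
```

View pics/c6_z.png

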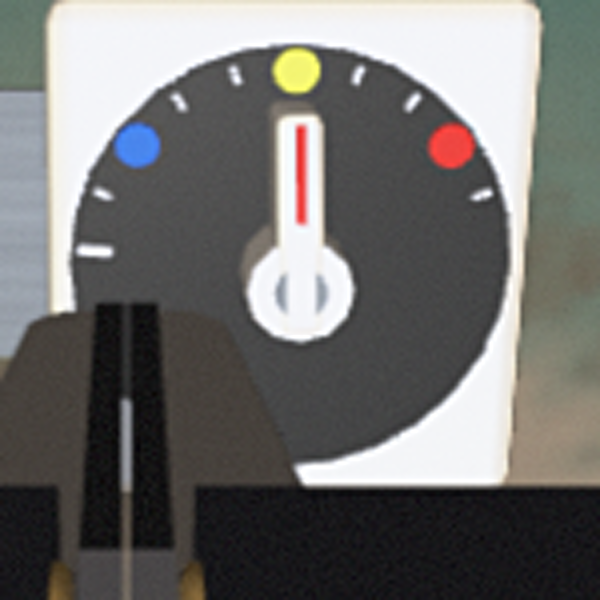

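Pointer is about 2° short of yellow (dot axis −4.2°, pointer about −2°). I'll go back for a 1 mm nudge.

>>> move_arm(linear=[[50,0,0],[60,0,0],[22,0,0],[0,10,0],[0,6,0],[0,2.4,0],[0,1,0],[0,0,0]], delta_rot=[[0,0,0],[0,0,0],[0,0,0],[0,0,0],[0,0,0],[0,0,0],[0,0,0],[0,0,0]])

```text
t: 8.3
tcp_pos: [0.5772, -0.1452, 0.0664]
tool_rot: [[-0.001, -0.071, -0.997], [0.0, -0.997, 0.071], [-1.0, -0.0, 0.001]]
contact_force: [0.1, 1.7, -0.8]
gripper_width: 0.0007
```

>>> move_arm(linear=[[0,0,0]], delta_rot=[[0,0,0]])

```text
t: 8.43
tcp_pos: [0.5773, -0.1452, 0.0665]
tool_rot: [[-0.0, -0.071, -0.997], [0.0, -0.997, 0.071], [-1.0, -0.0, 0.0]]
contact_force: [-0.8, 1.3, -0.5]
gripper_width: 0.0
```

>>> move_arm(linear=[[0,-6,0],[0,-12,0],[-50,0,0],[-60,0,0],[-22,18,0],[0,18,0],[0,0,0]], delta_rot=[[0,0,0],[0,0,0],[0,0,0],[0,0,0],[0,0,0],[0,0,0],[0,0,0]])

```text
t: 9.3
tcp_pos: [0.5752, -0.1639, 0.1968]
tool_rot: [[-0.002, -0.073, -0.997], [0.001, -0.997, 0.073], [-1.0, -0.001, 0.002]]
contact_force: [-0.7, 0.2, 0.3]
gripper_width: -0.0
```

```bash
python3 st.py wrist:c7; python3 dial.py c7
```

```text
t 9.3 tcp [ 575.2 -163.9  196.8] yaw_z deg 175.8 xdown [-0.002  0.001 -1.   ] F [-0.69  0.17  0.27] w -0.0 q [-0.48  0.23  1.55 -0.    1.36  1.16]
yel [314.9 167.5] [309, 162, 12, 12, 106] [ 595.1 -165.9   62. ]
blue [274.9 186.7] [270, 181, 11, 12, 103] [ 580.4 -128.8   62. ]
red [354.6 186.6] [349, 181, 12, 12, 107] [ 575.2 -200.3   62. ]
   line yaw(if z83) deg 145.18 ends [ 583.9 -201.1] [ 576.6 -195. ]
red [314.5 194. ] [314, 182, 2, 25, 50] [ 576.2 -164.2   83. ]
   line yaw(if z83) deg 175.86 ends [ 586.5 -164.5] [ 565.7 -163.9]
```

View pics/c7_z.png

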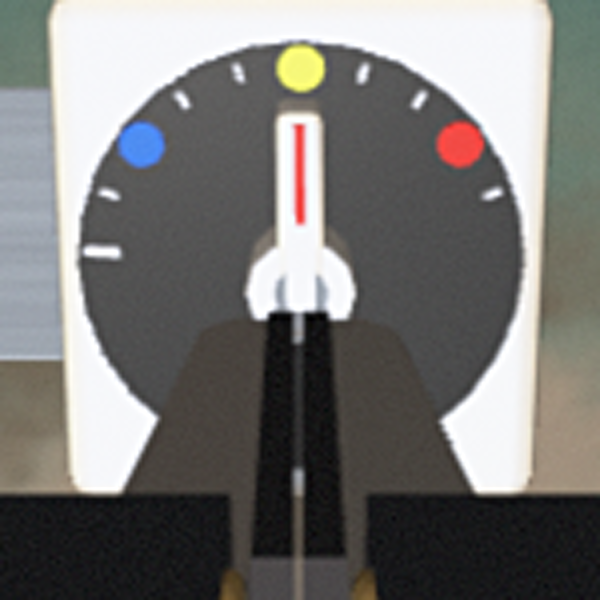

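Pointer is set: line yaw −4.1° against −4.2° for the axis through the yellow dot. Next is the head, with the finger going behind the lever grip.

>>> move_arm(linear=[[-40,0,0],[-42,0,0],[0,0,0]], delta_rot=[[-9,0,0],[-9,0,0],[-8.2,0,0]])

```text
t: 9.72
tcp_pos: [0.5775, -0.1633, 0.2831]
tool_rot: [[0.004, 0.381, -0.925], [-0.002, -0.925, -0.381], [-1.0, 0.003, -0.003]]
contact_force: [0.4, -0.4, -0.2]
gripper_width: 0.0003
```

>>> move_arm(linear=[[0,-42.2,-36.5],[0,-42.2,-36.5],[0,-42.2,-36.5],[0,-42.2,-36.5],[0,-42.2,-36.5],[0,0,0]], delta_rot=[[0,0,0],[0,0,0],[0,0,0],[0,0,0],[0,0,0],[0,0,0]])

```text
t: 10.48
tcp_pos: [0.6651, 0.1052, 0.2776]
tool_rot: [[-0.004, 0.381, -0.924], [0.001, -0.924, -0.381], [-1.0, -0.003, 0.003]]
contact_force: [0.3, 0.1, -0.3]
gripper_width: 0.0007
```

```bash
python3 st.py scene:d1s top:d1t wrist:d1w
python3 - <<'E'
import cv2,numpy as np
a=cv2.imread('pics/d1s.png')[100:280,280:460];b=cv2.imread('pics/d1t.png')[110:220,290:400]
cv2.imwrite('pics/d1.png',np.hstack([cv2.resize(a,(400,400),interpolation=cv2.INTER_CUBIC),cv2.resize(b,(400,400),interpolation=cv2.INTER_CUBIC)]))
E
```

```text
t 10.47 tcp [665.1 105.2 277.6] yaw_z deg -157.58 xdown [-0.004  0.001 -1.   ] F [ 0.33  0.1  -0.27] w 0.7 q [-0.02  0.39  1.2   0.    1.56  1.16]
```

View pics/d1.png

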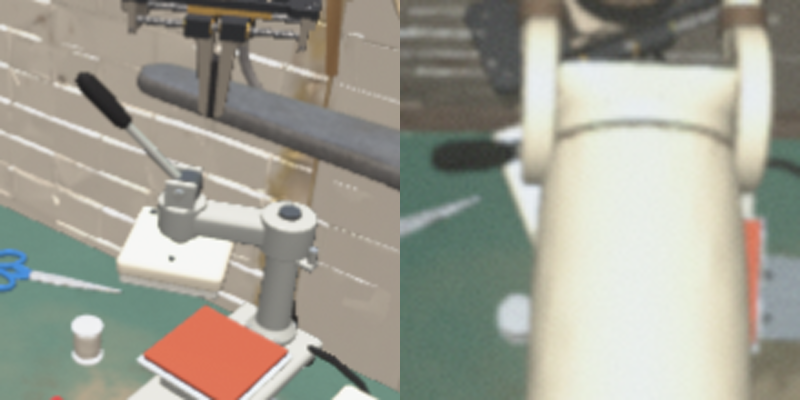

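View pics/d1w.png

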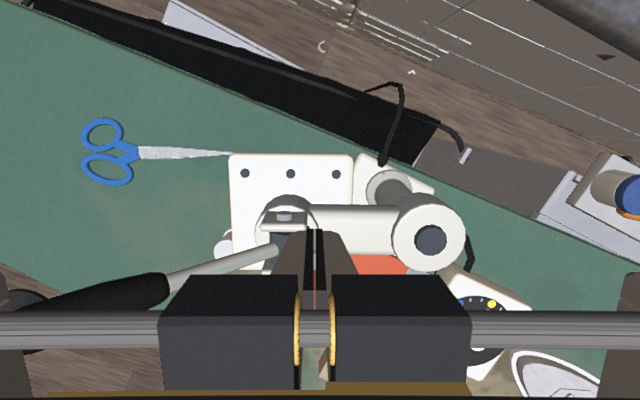

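>>> move_arm(linear=[[0,-55,-5],[0,-55,-5],[10,0,0],[0,0,0]], delta_rot=[[0,0,0],[0,0,0],[0,0,0],[0,0,0]])

```text
t: 11.12
tcp_pos: [0.6332, 0.2048, 0.2691]
tool_rot: [[-0.003, 0.375, -0.927], [-0.001, -0.927, -0.375], [-1.0, 0.0, 0.003]]
contact_force: [-0.1, -0.7, 0.7]
gripper_width: 0.0006
```

```bash
python3 st.py scene:d2s wrist:d2w
python3 - <<'E'
import cv2,numpy as np
a=cv2.imread('pics/d2s.png')[90:240,260:410];b=cv2.imread('pics/d2w.png')[100:350,195:445]
cv2.imwrite('pics/d2.png',np.hstack([cv2.resize(a,(400,400),interpolation=cv2.INTER_CUBIC),cv2.resize(b,(400,400),interpolation=cv2.INTER_CUBIC)]))
E
```

```text
t 11.12 tcp [633.2 204.8 269.1] yaw_z deg -157.98 xdown [-0.003 -0.001 -1.   ] F [-0.08 -0.66  0.7 ] w 0.6 q [ 0.13  0.37  1.24 -0.    1.54  1.32]
```

View pics/d2.png

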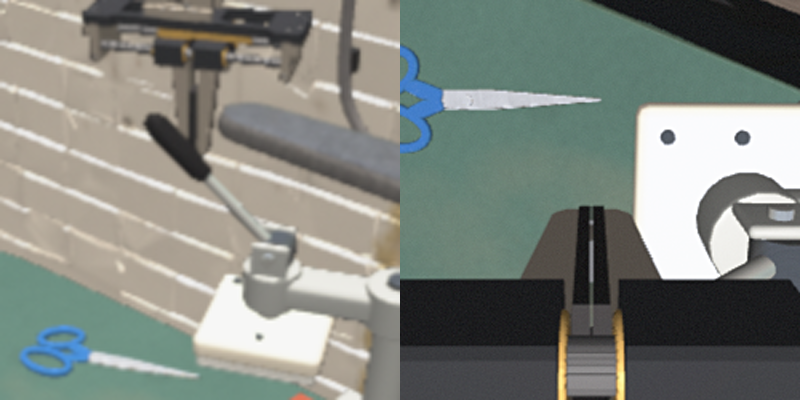

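>>> move_arm(linear=[[0,0,8],[0,0,6],[0,0,3],[0,0,2],[0,0,0]], delta_rot=[[0,0,0],[0,0,0],[0,0,0],[0,0,0],[0,0,0]])

```text
t: 11.85
tcp_pos: [0.6162, 0.1991, 0.2708]
tool_rot: [[0.001, 0.376, -0.927], [-0.0, -0.927, -0.376], [-1.0, 0.0, -0.001]]
contact_force: [0.8, -0.3, 0.0]
gripper_width: 0.0003
```

```bash
python3 st.py scene:d3s
python3 - <<'E'
import cv2,numpy as np
a=cv2.imread('pics/d3s.png')[90:240,260:410]
cv2.imwrite('pics/d3.png',cv2.resize(a,(500,500),interpolation=cv2.INTER_CUBIC))
E
```

```text
t 11.85 tcp [616.2 199.1 270.8] yaw_z deg -157.91 xdown [ 0.001 -0.    -1.   ] F [ 0.8  -0.35  0.01] w 0.3 q [ 0.13  0.32  1.3  -0.    1.52  1.31]
```

View pics/d3.png

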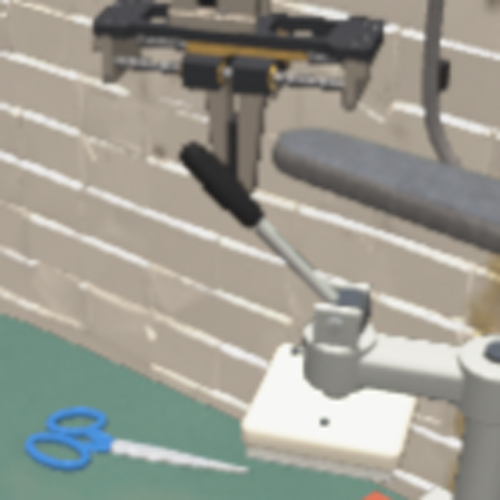

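>>> move_arm(linear=[[0,-1.2,16],[0,-1.2,17.8],[0,-1.2,17.6],[0,-1.2,17.6],[0,-1.2,17.6],[0,-1.2,17.6],[0,-1.2,17.6],[0,0,0]], delta_rot=[[-4,0,0],[-5,0,0],[-5,0,0],[-5,0,0],[-5,0,0],[-5,0,0],[-5,0,0],[0,0,0]])

```text
t: 12.9
tcp_pos: [0.5142, 0.1344, 0.2708]
tool_rot: [[-0.0, 0.829, -0.559], [0.0, -0.559, -0.829], [-1.0, -0.0, 0.0]]
contact_force: [0.1, 0.3, 1.0]
gripper_width: 0.0005
```

```bash
cat > rel.py <<'E'
from h import *
o=arm.get_obs();R=np.array(o['tool_rot']);d=np.array([.6705,.0042,0])-o['tcp_pos']
print('axis in tool y,z mm',np.round((R.T@d)[1:]*1000,1),'z',o['tcp_pos'][2]*1000)
E
python3 st.py scene:d4s; python3 rel.py
python3 - <<'E'
import cv2,numpy as np
a=cv2.imread('pics/d4s.png')[90:290,260:460]
cv2.imwrite('pics/d4.png',cv2.resize(a,(600,600),interpolation=cv2.INTER_CUBIC))
E
```

```text
t 12.9 tcp [514.2 134.4 270.8] yaw_z deg -124.0 xdown [-0.  0. -1.] F [0.14 0.32 1.  ] w 0.5 q [0.03 0.01 1.64 0.   1.49 0.62]
axis in tool y,z mm [202.4  21. ] z 270.6942007865373
```

View pics/d4.png

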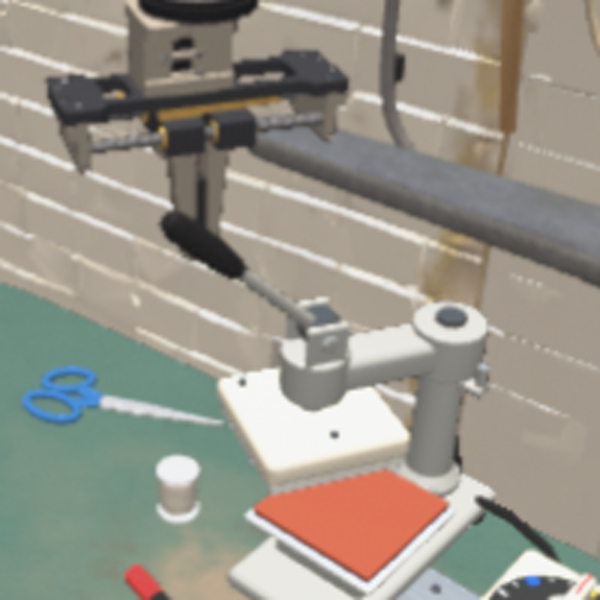

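>>> move_arm(linear=[[0,-1.2,17.6],[0,-1.2,17.6],[0,-1.2,17.6],[0,-1.2,17.6],[0,-0.8,10.5],[0,-0.7,7],[0,0,0]], delta_rot=[[-5,0,0],[-5,0,0],[-5,0,0],[-5,0,0],[-3,0,0],[-2,0,0],[0,0,0]])

```text
t: 13.82
tcp_pos: [0.4742, 0.0574, 0.2706]
tool_rot: [[-0.0, 0.988, -0.157], [0.0, -0.157, -0.988], [-1.0, -0.0, -0.0]]
contact_force: [-0.1, 0.7, 0.4]
gripper_width: 0.0002
```

```bash
python3 st.py ; python3 rel.py
```

```text
t 13.82 tcp [474.2  57.4 270.6] yaw_z deg -99.0 xdown [-0.  0. -1.] F [-0.11  0.73  0.44] w 0.2 q [-0.13 -0.13  1.78  0.    1.49  0.02]
axis in tool y,z mm [202.3  21.8] z 270.57509657030073
```

>>> move_arm(linear=[[0,-0.7,7],[0,-0.7,7],[0,0,3],[0,0,2],[0,0,0]], delta_rot=[[-2,0,0],[-2,0,0],[-1,0,0],[0,0,0],[0,0,0]])

```text
t: 14.45
tcp_pos: [0.4703, 0.0401, 0.2706]
tool_rot: [[-0.0, 0.998, -0.068], [0.003, -0.068, -0.998], [-1.0, -0.0, -0.003]]
contact_force: [-0.4, 6.5, 0.5]
gripper_width: 0.0005
```

```bash
python3 st.py scene:d5s; python3 rel.py
```

```text
t 14.45 tcp [470.3  40.1 270.6] yaw_z deg -93.92 xdown [-0.     0.003 -1.   ] F [-0.39  6.5   0.53] w 0.5 q [-0.17 -0.15  1.8   0.    1.5  -0.11]
axis in tool y,z mm [202.3  22.9] z 270.58912129823636
```

>>> move_arm(linear=[[0,0,2],[0,0,1],[0,0,0]], delta_rot=[[0,0,0],[0,0,0],[0,0,0]])

```text
t: 14.88
tcp_pos: [0.4702, 0.0398, 0.2707]
tool_rot: [[0.001, 0.998, -0.067], [0.009, -0.067, -0.998], [-1.0, 0.0, -0.009]]
contact_force: [1.1, 14.5, 0.6]
gripper_width: 0.0
```

```bash
python3 st.py scene:d6s; python3 rel.py
python3 - <<'E'
import cv2,numpy as np
a=cv2.imread('pics/d6s.png')[90:290,260:460]
cv2.imwrite('pics/d6.png',cv2.resize(a,(600,600),interpolation=cv2.INTER_CUBIC))
E
```

```text
t 14.88 tcp [470.2  39.8 270.7] yaw_z deg -93.84 xdown [ 0.001  0.009 -1.   ] F [ 1.09 14.47  0.64] w 0.0 q [-0.18 -0.15  1.8   0.01  1.5  -0.11]
axis in tool y,z mm [202.2  24.4] z 270.639916386276
```

View pics/d6.png

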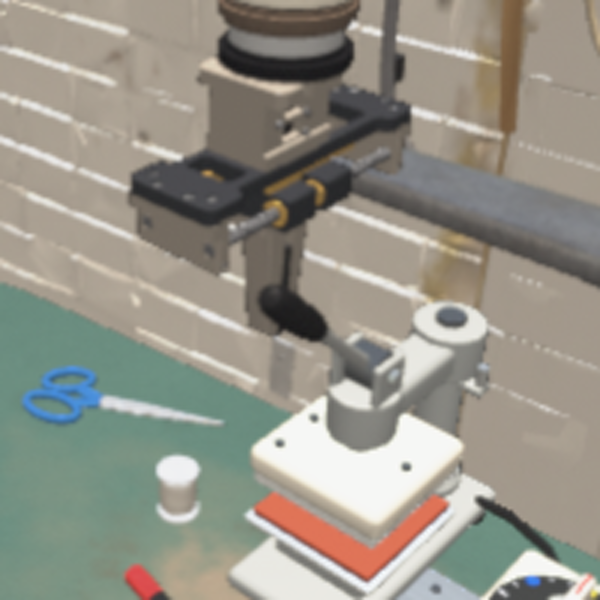

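Head is on its stop: the force rose from 6.5 to 14.5 N with no movement, and the plate is squarely over the pad. I'll back off, rise, and come over the grip.

>>> move_arm(linear=[[0,0,-5],[0,0,-18],[-40,0,0],[-32,0,0],[0,14,20],[0,0,22],[0,0,0]], delta_rot=[[0,0,0],[0,0,0],[0,0,0],[0,0,0],[0,0,0],[0,0,0],[0,0,0]])

```text
t: 15.8
tcp_pos: [0.4828, 0.0147, 0.3425]
tool_rot: [[-0.0, 0.997, -0.071], [-0.001, -0.071, -0.997], [-1.0, -0.0, 0.001]]
contact_force: [0.4, 0.1, 0.2]
gripper_width: 0.0006
```

```bash
python3 st.py wrist:e1w scene:e1s; python3 rel.py;  python3 - <<'E'
import cv2,numpy as np
a=cv2.imread('pics/e1s.png')[90:240,300:450];b=cv2.imread('pics/e1w.png')[100:350,195:445]
cv2.imwrite('pics/e1.png',np.hstack([cv2.resize(a,(400,400),interpolation=cv2.INTER_CUBIC),cv2.resize(b,(400,400),interpolation=cv2.INTER_CUBIC)]))
E
```

```text
t 15.8 tcp [482.8  14.7 342.5] yaw_z deg -94.06 xdown [-0.    -0.001 -1.   ] F [0.36 0.11 0.23] w 0.6 q [-0.22 -0.14  1.65 -0.    1.63 -0.15]
axis in tool y,z mm [188.3  -1.2] z 342.52285290188723
```

View pics/e1.png

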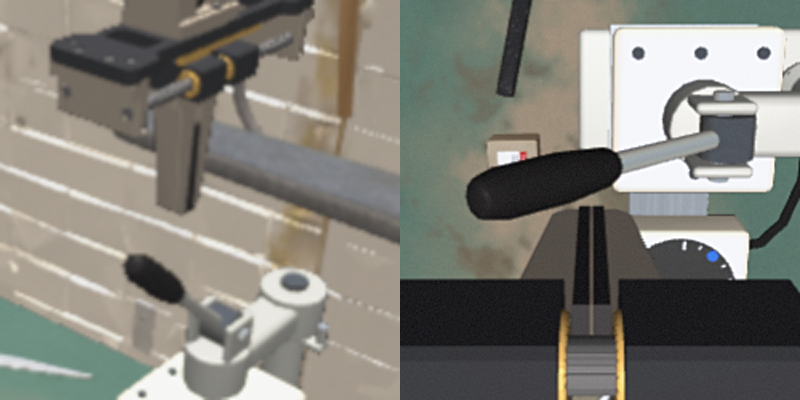

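Run:
```python
from h import *
c=np.load('pics/e1w.npy',allow_pickle=True).item()
u=np.array([-np.cos(.07),np.sin(.07)])
for al in (.70,.75,.8):
    for s in (88,130,160):
        r=115+s*np.cos(al);z=205+s*np.sin(al);p=np.array([670.5,4.2])+r*u
        print(al,s,proj(c,[p[0]/1e3,p[1]/1e3,z/1e3]).round(1))
```

```text
0.7 88 [321.2 202.2]
0.7 130 [274.2 212.8]
0.7 160 [233.6 222. ]
0.75 88 [325.2 203.4]
0.75 130 [279.9 215. ]
0.75 160 [240.1 225.1]
0.8 88 [329.5 204.5]
0.8 130 [286.3 217.1]
0.8 160 [247.7 228.3]
```

>>> move_arm(linear=[[25,0,0],[10,0,0],[3.3,0,0],[8.4,-8.2,0],[8.4,-8.2,0],[0,0,0]], delta_rot=[[0,0,0],[0,0,0],[0,0,0],[0,0,0],[0,0,0],[0,0,0]])

```text
t: 16.65
tcp_pos: [0.4654, 0.017, 0.287]
tool_rot: [[-0.001, 0.998, -0.068], [0.0, -0.068, -0.998], [-1.0, -0.001, 0.0]]
contact_force: [0.8, 0.6, -0.6]
gripper_width: 0.0001
```

```bash
python3 st.py scene:e2s; python3 rel.py;  python3 - <<'E'
import cv2,numpy as np
a=cv2.imread('pics/e2s.png')[100:280,290:470]
cv2.imwrite('pics/e2.png',cv2.resize(a,(600,600),interpolation=cv2.INTER_CUBIC))
E
```

```text
t 16.65 tcp [465.4  17.  287. ] yaw_z deg -93.9 xdown [-0.001  0.    -1.   ] F [ 0.78  0.63 -0.61] w 0.1 q [-0.22 -0.17  1.78 -0.    1.53 -0.16]
axis in tool y,z mm [205.5  -1.4] z 287.2697571722991
```

View pics/e2.png

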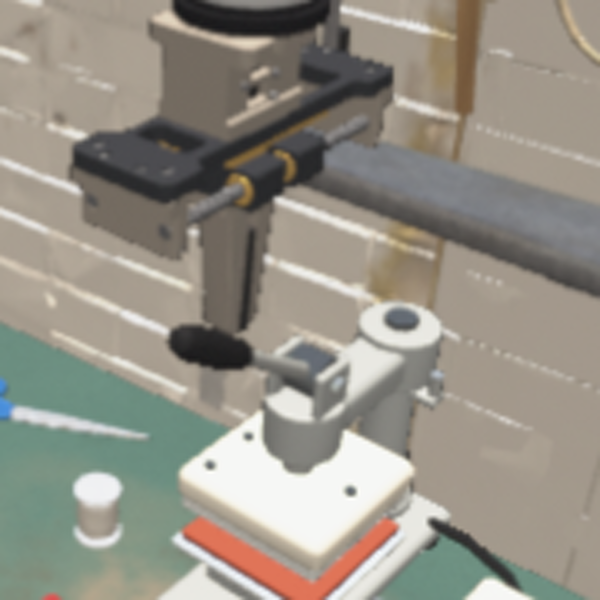

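>>> move_arm(linear=[[10.9,-7.2,0],[10.9,-7.2,0],[12,-4.9,0],[12,-4.9,0],[8,-2,0],[0,0,0]], delta_rot=[[0,0,0],[0,0,0],[0,0,0],[0,0,0],[0,0,0],[0,0,0]])

```text
t: 17.45
tcp_pos: [0.4394, 0.0189, 0.2326]
tool_rot: [[-0.002, 0.998, -0.068], [0.001, -0.068, -0.998], [-1.0, -0.002, -0.001]]
contact_force: [0.6, -0.1, -0.3]
gripper_width: 0.0006
```

```bash
python3 st.py scene:e3s; python3 rel.py;  python3 - <<'E'
import cv2,numpy as np
a=cv2.imread('pics/e3s.png')[100:280,290:470]
cv2.imwrite('pics/e3.png',cv2.resize(a,(600,600),interpolation=cv2.INTER_CUBIC))
E
```

```text
t 17.45 tcp [439.4  18.9 232.6] yaw_z deg -93.9 xdown [-0.002  0.001 -1.   ] F [ 0.58 -0.06 -0.28] w 0.6 q [-0.23 -0.22  1.93  0.    1.43 -0.17]
axis in tool y,z mm [231.5  -1. ] z 233.1425627221625
```

View pics/e3.png

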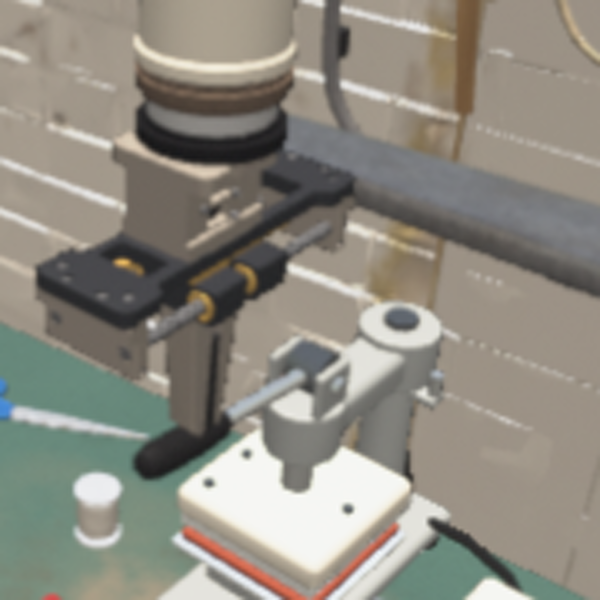

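>>> move_arm(linear=[[10,-1,0],[6,-1,0],[4,0,0],[2,0,0],[0,0,0]], delta_rot=[[0,0,0],[0,0,0],[0,0,0],[0,0,0],[0,0,0]])

```text
t: 18.12
tcp_pos: [0.438, 0.0188, 0.2115]
tool_rot: [[-0.001, 0.998, -0.068], [0.0, -0.068, -0.998], [-1.0, -0.001, -0.0]]
contact_force: [-0.4, -0.2, 0.1]
gripper_width: 0.0005
```

```bash
python3 st.py
```

```text
t 18.12 tcp [438.   18.8 211.5] yaw_z deg -93.9 xdown [-0.001  0.    -1.   ] F [-0.45 -0.17  0.12] w 0.5 q [-0.23 -0.21  1.96 -0.    1.39 -0.17]
```

>>> move_arm(linear=[[2,0,0],[2,0,0]], delta_rot=[[0,0,0],[0,0,0]])

```text
t: 18.38
tcp_pos: [0.4382, 0.0188, 0.2101]
tool_rot: [[0.0, 0.998, -0.068], [-0.0, -0.068, -0.998], [-1.0, 0.0, 0.0]]
contact_force: [-9.9, 1.2, 23.1]
gripper_width: 0.0007
```

>>> move_arm(linear=[[2,0,0],[0,0,0]], delta_rot=[[0,0,0],[0,0,0]])

```text
t: 18.62
tcp_pos: [0.4382, 0.0187, 0.21]
tool_rot: [[0.0, 0.998, -0.067], [-0.001, -0.067, -0.998], [-1.0, 0.001, 0.001]]
contact_force: [-12.8, 1.7, 25.9]
gripper_width: 0.0006
```

```bash
python3 st.py scene:e4s;  python3 - <<'E'
import cv2,numpy as np
a=cv2.imread('pics/e4s.png')[120:300,290:470]
cv2.imwrite('pics/e4.png',cv2.resize(a,(600,600),interpolation=cv2.INTER_CUBIC))
E
```

```text
t 18.62 tcp [438.2  18.7 210. ] yaw_z deg -93.87 xdown [ 0.    -0.001 -1.   ] F [-12.75   1.74  25.85] w 0.6 q [-0.23 -0.21  1.97 -0.    1.38 -0.17]
```

View pics/e4.png

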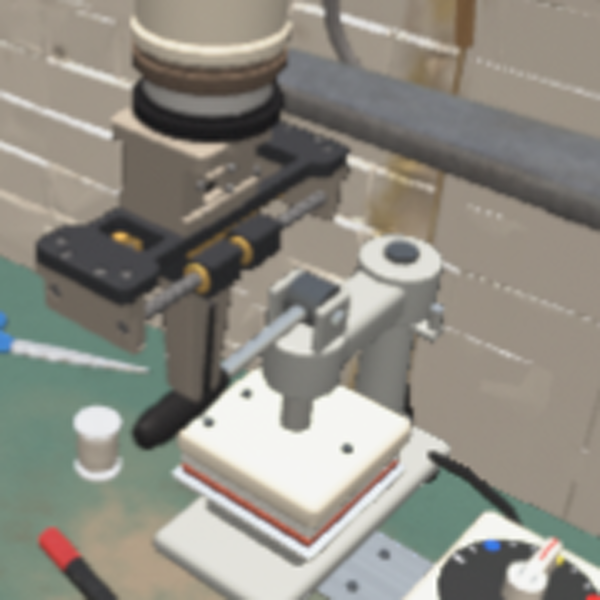

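>>> move_arm(linear=[[-4,0,0],[-10,0,0],[-40,0,0],[-40,-20,0],[0,-40,0],[0,-40,-20],[0,0,-40],[0,0,-50]], delta_rot=[[0,0,0],[0,0,0],[0,0,0],[0,0,0],[0,0,0],[0,0,0],[0,0,0],[0,0,0]])

```text
t: 19.68
tcp_pos: [0.3458, 0.136, 0.3001]
tool_rot: [[0.002, 0.998, -0.07], [-0.0, -0.07, -0.998], [-1.0, 0.002, 0.0]]
contact_force: [-0.3, 0.0, 0.5]
gripper_width: 0.0003
```

>>> move_arm(linear=[[0,0,-60],[0,0,-60],[0,0,-60],[0,0,0]], delta_rot=[[0,0,0],[0,0,0],[0,0,0],[0,0,0]])

```text
t: 20.18
tcp_pos: [0.3571, 0.3177, 0.2985]
tool_rot: [[-0.003, 0.998, -0.063], [-0.001, -0.063, -0.998], [-1.0, -0.003, 0.001]]
contact_force: [-0.4, -0.1, -0.0]
gripper_width: 0.0004
```

```bash
python3 st.py scene:f1s top:f1t wrist:f1w; python3 dial.py f1t; python3 dial.py f1s
python3 - <<'E'
import cv2,numpy as np
a=cv2.imread('pics/f1s.png')[150:350,300:500];b=cv2.imread('pics/f1t.png')[120:250,320:450]
cv2.imwrite('pics/f1.png',np.hstack([cv2.resize(a,(400,400),interpolation=cv2.INTER_CUBIC),cv2.resize(b,(400,400),interpolation=cv2.INTER_CUBIC)]))
E
```

```text
t 20.18 tcp [357.1 317.7 298.5] yaw_z deg -93.59 xdown [-0.003 -0.001 -1.   ] F [-0.43 -0.08 -0.04] w 0.4 q [ 0.47 -0.14  1.73  0.    1.55  0.54]
blue [456.3 123.2] [450, 117, 13, 13, 129] [ 769.6 -274.3   62. ]
red [490.4 202.9] [488, 201, 6, 5, 19] [ 506.  -369.2   62. ]
   line yaw(if z83) deg 67.94 ends [ 499.1 -368.1] [ 508.4 -352.6]
blue [437.  283.2] [435, 282, 5, 3, 13] [ 579.1 -128.3   62. ]
red [468.  300.2] [466, 298, 5, 5, 20] [ 574.3 -199.7   62. ]
   line yaw(if z83) deg -156.59 ends [ 559.3 -200.7] [ 547.8 -203. ]
```

View pics/f1.png

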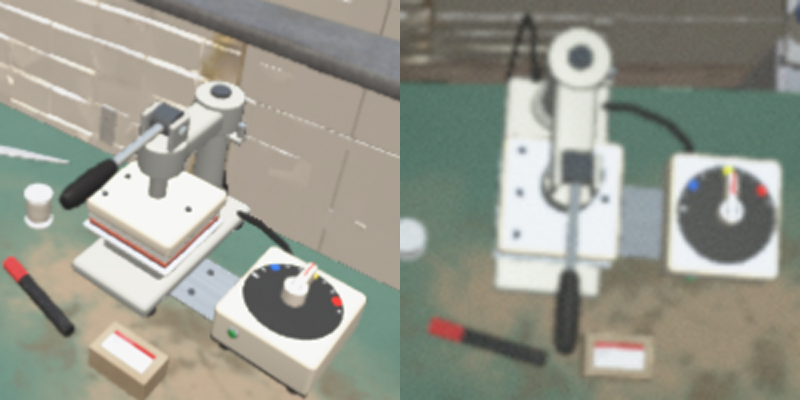

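View pics/f1w.png

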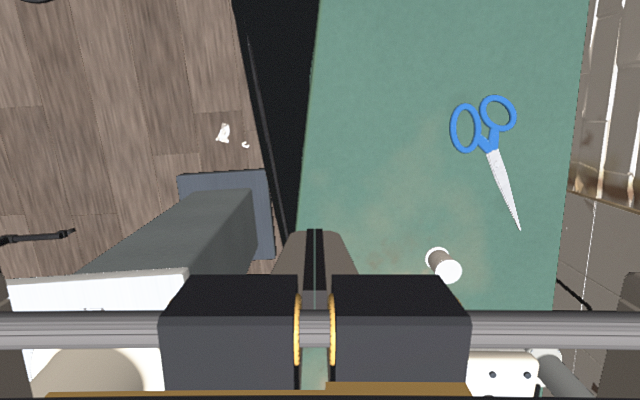

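Run:
```python
from h import *
ct=cal('top');cs=cal('scene')
p,e=tri(ct,(374.4,232.5),cs,(334.5,250.5));print('grip end',(p*1000).round(1),e*1000)
u=np.array([-np.cos(.07),np.sin(.07)])
for al in(0.1,0,-.05):
  for s in(88,164):
    r=115+s*np.cos(al);z=205+s*np.sin(al);q=np.array([670.5,4.2])+r*u;P=[q[0]/1e3,q[1]/1e3,z/1e3]
    print(al,s,np.round(P,3),'top',proj(ct,P).round(1),'scene',proj(cs,P).round(1))
a=cv2.imread('pics/f1s.png')[225:275,320:400];cv2.imwrite('pics/f2.png',cv2.resize(a,(800,500),interpolation=cv2.INTER_CUBIC))
```

```text
grip end [399.4  20.7 199.1] 0.16485916199634285
0.1 88 [0.468 0.018 0.214] top [375.6 206.5] scene [356.8 227.1]
0.1 164 [0.393 0.024 0.221] top [374.4 234.2] scene [331.4 242.5]
0 88 [0.468 0.018 0.205] top [375.2 207.1] scene [356.4 230.7]
0 164 [0.392 0.024 0.205] top [373.6 235. ] scene [331.  249.5]
-0.05 88 [0.468 0.018 0.201] top [374.9 207.3] scene [356.4 232.4]
-0.05 164 [0.392 0.024 0.197] top [373.2 235.2] scene [331.  252.7]
```

View pics/f2.png

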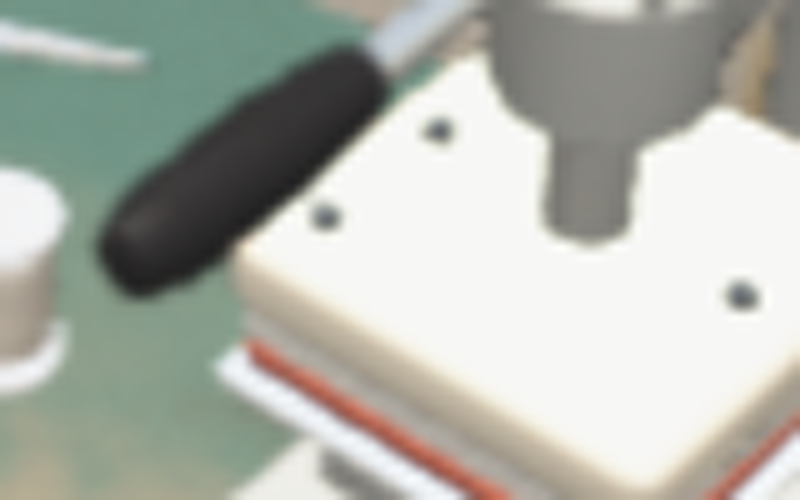

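```bash
python3 -c "
from bench import arm
print(arm.close_job())"
```

```text
the job is handed in; nothing more can be done
None
```

The press is set and closed as asked, and I handed the job in at about 20 s of the 72 s allowed. Everything was pushed with the shut fingertips, in this order:

1. **Heat pointer:** I turned it from about −1.5 rad to the yellow dot. My first look showed it about 2° short, so I nudged it a further 1 mm. The last close view put its line at −4.1°, against −4.2° for the yellow dot's direction.
2. **Head:** I pushed it round from about 1.12 rad until it was on its stop. The force rose from 6.5 to 14.5 N with no further movement, and the wrist view showed the plate squarely over the pad.
3. **Clamp lever:** I then pushed it down until it stopped, at about 26 N vertical with the fingertip at 210 mm, as worked out beforehand. In the final scene picture the grip sits where 0.05 rad below level predicts, within about 2 px, and the plate is down on the pad.

**Finish:** the arm ended about 0.3 m to the side with contact force near zero. The box, pen, reel and scissors looked undisturbed.

**Checks that failed or disagreed:**
- The last automatic dial check did not give a usable pointer angle from the distant cameras. The final pointer angle therefore rests on the earlier close view; the last pictures show it still at yellow.
- The triangulated end of the grip came out about 7 mm short of the predicted position, because I picked it by eye at its rounded end. Its height, 199 mm against 197 mm expected, agreed.

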